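# Index the magnifier arm over the green cup

## Robot

A 7-joint arm with a two-finger parallel gripper is mounted at the origin on a cart in front of the work surface, level with it; the furniture and walls round the work are solid. World frame = base frame: x ahead of the robot, y to its left, z up, the work surface at z = 0. Lengths are in m, angles in rad, forces in N, time in s.
With the tool pointing down it reaches from about 0.35 to 0.9 m from the base axis. Payload 19.9 kg.
Tool frame: the origin (TCP) lies on the centre line of the jaws, within the pads' length; the fingertips stand ahead of it and the grasp point (between the pads) lies 6 mm ahead of it (robot.tcp_to_tips is the z of the fingertips in the tool frame, in m); z points along the fingers, y is the line along which they close (so a half turn about z gives the same grasp; the last joint's range is limited). The gripper opens to 94 mm and grips with 3 to 60 N. Pads are 16 mm wide; open, the fingers measure 119 mm over their backs; the gripper's body (75 mm by 177 mm) begins 78 mm behind the grasp point.
Start: joints at [1.188, 0.417, -0.01, 1.614, 0.005, 1.111, -0.053], TCP at [0.209, -0.589, 0.23] pointing down, gripper open.
Joint ranges: [-2.81, 2.81], [-0.39, 2.02], [-1.27, 1.25], [0.06, 2.57], [-1.19, 4.33], [0.19, 2], [-2.82, 2.82]. Speed limits (rad/s): [1.89, 1.89, 2.39, 2.39, 3.01, 3.01, 3.01].

## Interface

Orientations are given as a rotation vector (axis times angle).
In Python, from station import robot, read_camera, order gives the robot as it stands. The module is installed in compiled form; this text tells all that it offers.
- The arm moves only by the tool carry_out, never from a script. Its argument "plan" is a list that holds one entry, the list of rows, each a list of 7 numbers: the turn, a rotation vector about the tool's x, y, z in degrees, then the shift along the tool's x, y, z in cm, then the closure, from -1 (fully open) to 1 (shut). In form: [[[ax, ay, az, x, y, z, grip], ...]]. A call has 1 to 5 rows; each row is the pose to reach, as a shift and turn from the pose commanded when the call began, along the tool's axes at that moment; what a row does not reach only later rows make up. A row lasts 1/12 s, in which the tool goes at most 41.7 mm and 7.16 degrees, less where a joint would pass 70% of its speed; a pose out of reach is approached as far as the arm can. A call with a gripper value outside its range is refused whole. The fingers move at their own pace and stop on an object; "force" is the grip in N (left out, the last holds). Time passes only in rows, so rows that repeat a pose let the fingers close. It gives the time, the measured TCP pose, the force, the opening and the grip force at its end, in the units of the state.
- robot.sense(): the state, without advancing time (a new reading comes with each control period).
- read_camera(name): name is "scene" or "top"; returns a dict with "color" (384x512x3 uint8, red, green, blue), "depth" (384x512 float32, m along the optical axis (not along the pixel's ray), 0 where there is no reading), "fx", "fy", "cx", "cy" (pixels), "eye" and "rotation" of the camera in the world. Camera axes: x right, y up, looking along -z (the intrinsics and any distortion apply to the point x, -y, -z); pixel columns grow to the right and rows downward; lengths in m; the calibration is good to about 2 mm. A picture is of the moment at which its call begins.
- order.finish_job(): hands the job in; it is judged then, once.
The state is a dict: "time_s": time; "joints": joint angles; "dq": joint speeds; "effort": joint torques, N m; "eef_pos": TCP position; "tool_rot": TCP orientation; "ft_force": force on the tool from outside, world axes, zero at the start; "wrist_torque": the same for the moment, N m; "opening": finger opening in m; "grasp_force": force on a finger pad.
Only numpy, scipy, OpenCV 4.12 (cv2) and the standard library are available. Lean on these libraries where they do the work, as an engineer would, in place of code of your own. Each camera call takes 0.05 s, during which the arm holds its last target. There are 200 camera calls.

## Task

Swing the magnifier one hole round so that its lens stands over the green cup: hook a fingertip under the top of the red ring, lift the spring index pin out of its slot, swing the arm, and let the pin drop fully home in the next slot. Hook the ring from below and treat it gently, do not grip it between the fingers; leave the cups, the tin and the brass weight where they stand, and end clear of everything.

Things in the scene. Friction and masses are not known exactly. Their poses are not given: they have to be found in the camera images.
- stand: blue base plate fixed to the desk, 12 mm thick, about 250 x 320 mm. Origin: under the arm's pivot at desk level; x roughly away from the robot, y left, z up. On the robot's side (-x): steel plate, top 28 mm high, with 5 radial slots 10 mm wide, 100 mm from the pivot at 0, +-30, +-60 deg from -x. On the left: 3 black cup pads, 150 mm from the pivot at 0, +-30 deg from +y
- lens_arm (a joint): turn of the L-shaped aluminium arm about its upright pivot, rad. 0 (start): ring towards the stand's -x, lens over the middle pad (+y). Positive is anticlockwise from above: lens to the pad nearer the robot, ring to the right. Slots at 0, +-0.524, +-1.047; pads under the lens at 0, +-0.524. Locked while the pin is in a slot; when free, friction (about 1 N at the ring) holds it
- index_pin (a joint): lift of the spring pin, m: 0 = home in a slot, 0.034 = upper stop. Above 0.010 it is clear of the slotted plate and the arm can swing; let go between slots it rides on the plate at 0.010 and drops when over a slot. Spring and weight pull it down with about 4.5 N at home, 7 N at 0.016. Pin 8 mm thick with a round tip: drops in within about 3 mm of the slot's middle
- ring_top (a point): middle of the underside of the top of the pin's red pull ring, 158 mm above the desk at home. Ring: upright, facing the robot (one looks through it towards the pivot), 60 mm inside, of 8 mm bar, 100 mm from the pivot; rises with the pin, swings with the arm, else rigid. Brass bushing below it ends at 78 mm; nothing stands before it on the robot's side. x from ring to pivot, z up
- lens_center (a point): middle of the round magnifier lens (90 mm over its black rim) on the left end of the arm, square to the ring's side of it, 150 mm from the pivot, 104 mm above the desk
- pivot (a point): top of the arm's pivot nut, on the pivot axis, 76 mm above the desk
- cup_green: green open cup, 71 mm across, 42 mm high, loose on the pad nearest to or farthest from the robot; the lens must end over it. Origin: centre of its underside, 15 mm above the desk
- cup_steel: grey steel open cup, 65 mm across, 48 mm high, loose on the middle pad. Origin: centre of its underside
- cup_white: white open cup, 67 mm across, 36 mm high, loose on the other outer pad. Origin: centre of its underside
- sample_tin: closed grey round tin, 70 mm across, 48 mm high, standing loose on the desk right of the stand. Origin: centre of its underside
- weight_big: brass check weight with a knob, 32 mm across, 34 mm high, standing loose on the desk right of the stand. Origin: centre of its underside
Things that resemble listed ones, but are neither listed nor needed, are in the scene too. What is shaped like the cup_green but orange is not meant.

How it is judged:
By the outcome, as a careful person would: the job done as asked, in the order asked, and still so for the second after the job is handed in, with the robot touching nothing.
It also fails if it takes over 38 s, if anything falls off the work surface, if the arm or the gripper's body presses on something with over 40 N, if the wrist force passes 120 N, or if a joint passes its speed limit or range.

## Working session

There is one attempt and no reset: what is moved stays moved. The work goes in short steps, Python scripts to look and compute and a tool call to move; the robot and the scene stay as the last step left them, time stands still between calls to the robot, and variables do not carry over. Pictures are saved under pics/ and viewed, at most 10 in all, crops included, and the job is handed in when it is done.

Besides the shell and the picture viewer there is one more tool, called after "Request:" as name(argument=value, ...), one argument or row to a line, values as JSON. carry_out: Moves the arm, as the interface text tells. Its arguments: {"type":"object","properties":{"plan":{"type":"array"},"force":{"type":"number"}},"required":["plan"]}

```bash
mkdir -p pics; cat > h.py <<'E'
import numpy as np,cv2
from station import robot,read_camera,order
def P(c,u,v,z=None):
    R=np.array(c["rotation"]);e=np.array(c["eye"])
    d=R@np.array([(u-c["cx"])/c["fx"],-(v-c["cy"])/c["fy"],-1.0])
    t=c["depth"][int(v),int(u)] if z is None else (z-e[2])/d[2]
    return e+t*d
E
python3 - <<'E'
from h import *
for n in("scene","top"):
    c=read_camera(n); np.save(f"pics/{n}.npy",c,allow_pickle=True)
    cv2.imwrite(f"pics/{n}1.png",cv2.resize(c["color"][:,:,::-1],(800,600)))
    print(n,c["eye"],c["rotation"],c["fx"],[k for k in c])
s=robot.sense();print(s,robot.tcp_to_tips)
E
```

```text
scene [ 0.25992348 -0.52766592  0.76241229] [ 0.69913502 -0.25513837 -0.67231077] 381.7709638384773 ['color', 'depth', 'fx', 'fy', 'cx', 'cy', 'eye', 'rotation']
top [ 0.56141617 -0.11043926  1.19305618] [ 0.0382931  -0.01441151 -1.57470767] 450.91106745559205 ['color', 'depth', 'fx', 'fy', 'cx', 'cy', 'eye', 'rotation']
{'time_s': 0.1, 'joints': array([ 1.18849089,  0.41792424, -0.01030894,  1.61411873,  0.0047028 ,
        1.11070731, -0.05300099]), 'dq': array([ 1.07578296e-03, -5.97473802e-04, -2.70126316e-05, -7.22801017e-04,
       -2.85035322e-04, -2.25891421e-04,  7.60005310e-04]), 'effort': array([ 1.65523630e-03, -8.52579761e+01,  6.39753118e-01, -4.26692176e+01,
       -4.89382935e-02,  1.64237194e-02,  2.01710882e-04]), 'eef_pos': array([ 0.20879053, -0.58875387,  0.22987959]), 'tool_rot': array([-3.09500450e+00, -5.32583680e-01,  4.36365921e-04]), 'ft_force': array([-0.57229115,  0.67977068, -0.48570642]), 'wrist_torque': array([ 0.02557168, -0.01758615,  0.01002697]), 'grasp_force': 0.0, 'opening': 0.09346913553438016} 0.025
```

View pics/scene1.png

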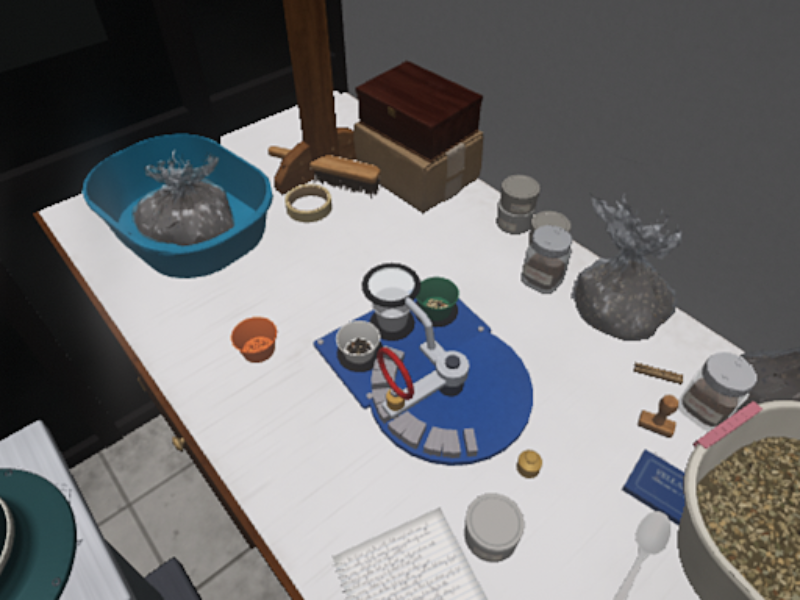

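View pics/top1.png

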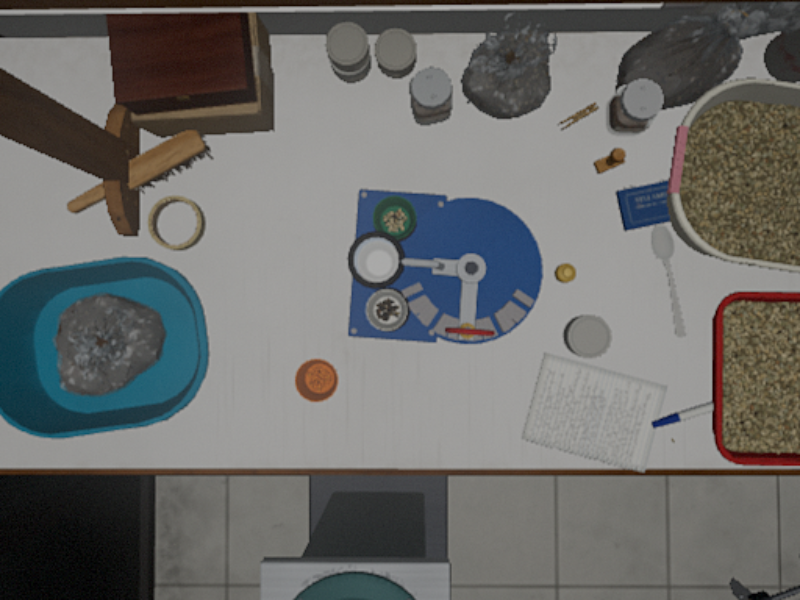

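```bash
sed -i 's/R=np.array(c\["rotation"\])/R=cv2.Rodrigues(np.array(c["rotation"]))[0]/' h.py
```

```text
(no output)
```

Scene view: red ring (395,373), pivot (452,365), lens (391,285), green cup (437,300) on the far pad. The white cup (358,342) is on the near pad and the steel cup is under the lens. Orange look-alike bowl at (254,338) is not meant. Tin (494,525), weight (529,462).
So the lens has to go to the far pad: lens_arm −0.524, and the ring swings to the left (+y).

```bash
python3 - <<'E'
from h import *
T=np.load("pics/top.npy",allow_pickle=True).item();S=np.load("pics/scene.npy",allow_pickle=True).item()
k=.64
print("pivot",P(T,471*k,267*k,.076),P(S,453*k,361*k,.076))
print("lens",P(T,377*k,259*k,.104),P(S,391*k,285*k,.104))
for n,c in(("T",T),("S",S)):
    h=cv2.cvtColor(c["color"],cv2.COLOR_RGB2HSV);m=((h[...,0]<6)|(h[...,0]>174))&(h[...,1]>150)&(h[...,2]>70)
    lo=(270,190) if n=="T" else (220,200);hi=(330,230) if n=="T" else (280,270)
    pts=[P(c,u,v) for v,u in np.argwhere(m) if lo[0]<u<hi[0] and lo[1]<v<hi[1]]
    pts=np.array(pts);pts=pts[(pts[:,2]>.08)&(pts[:,2]<.18)];print(n,len(pts),pts.min(0),pts.max(0),pts.mean(0))
    t=pts[pts[:,2]>pts[:,2].max()-.01];print(t.mean(0))
    q=pts[:,:2]-pts[:,:2].mean(0);print("ring dir",np.linalg.svd(q,full_matrices=False)[2][0])
for nm,u,v,z in(("green",394,218,.04),("white",386,309,.04),("tin",588,335,.048),("wt",566,272,.03)):print(nm,P(T,u*k,v*k,z))
im=S["color"][170:290,200:340,::-1];cv2.imwrite("pics/crop.png",cv2.resize(im,None,fx=5,fy=5,interpolation=cv2.INTER_CUBIC))
E
```

```text
pivot [ 0.63838311 -0.19355776  0.076     ] [ 0.6387029  -0.19290885  0.076     ]
lens [ 0.64959186 -0.04601597  0.104     ] [ 0.64974789 -0.04260163  0.104     ]
T 70 [ 0.53432386 -0.21923226  0.08239372] [ 0.54310012 -0.15201021  0.16789106] [ 0.53879296 -0.18473672  0.1583038 ]
[ 0.53871439 -0.1865169   0.16289495]
ring dir [-0.06760855 -0.99771192]
S 204 [ 0.53209048 -0.22053541  0.09588366] [ 0.54262286 -0.15215189  0.16885305] [ 0.5370809  -0.18762088  0.13561188]
[ 0.53708338 -0.1866799   0.16419757]
ring dir [-0.08200811 -0.99663166]
green [ 0.72217974 -0.07036     0.04      ]
white [ 0.57266506 -0.05678142  0.04      ]
tin [ 0.52925651 -0.38380756  0.048     ]
wt [ 0.6325319  -0.35327161  0.03      ]
```

View pics/crop.png

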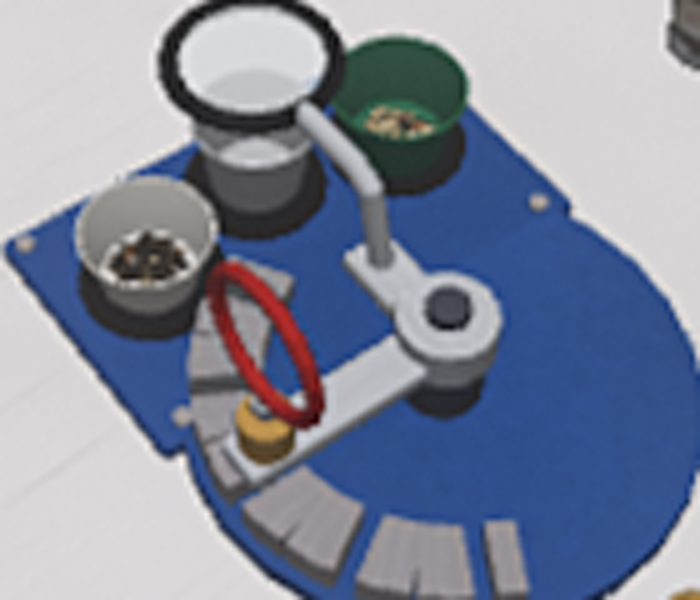

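Choice check: the only red ring is the one on the stand at scene (395,373), upright over the brass bushing. The crop also shows the green cup on the far pad, next to the lens. Next I compute the approach.

```bash
cat >> h.py <<'E'
from scipy.spatial.transform import Rotation as Ro
PIV=np.array([.6386,-.193,0]);RING=np.array([.5385,-.1865,.158])
def ring(ang=0,lift=0):   # ring underside after swing ang(deg)
    return PIV+Ro.from_euler('z',ang,degrees=True).apply(RING-PIV)+[0,0,lift]
def go(C,h,phi,a,b):  # tool move so that point C is a mm ahead, b mm on tool +x side of TCP
    h,phi=np.radians([h,phi])
    z=np.array([np.cos(h)*np.cos(phi),np.sin(h)*np.cos(phi),-np.sin(phi)]);y=np.array([np.sin(h),-np.cos(h),0])
    R=np.c_[np.cross(y,z),y,z];p=C-R@[b/1e3,0,a/1e3]
    s=robot.sense();R0=Ro.from_rotvec(s["tool_rot"])
    print("t",s["time_s"],"turn",(R0.inv()*Ro.from_matrix(R)).as_rotvec(degrees=True).round(1),"shift cm",(R0.inv().apply(p-s["eef_pos"])*100).round(2),"F",s["ft_force"].round(1),"q",s["joints"].round(2),"goal",p.round(3),"now",s["eef_pos"].round(3))
E
python3 -c "
from h import *
go(ring(),-19,35,110,20)"
```

```text
t 0.1 turn [-18.5  52.9  35.5] shift cm [ 36.57 -33.22   2.55] F [-0.6  0.7 -0.5] q [ 1.19  0.42 -0.01  1.61  0.    1.11 -0.05] goal [ 0.442 -0.153  0.205] now [ 0.209 -0.589  0.23 ]
```

Request:
carry_out(
  plan=[
    [[-18.5, 52.9, 35.5, 36.6, -33.2, 2.5, 1], [-18.5, 52.9, 35.5, 36.6, -33.2, 2.5, 1], [-18.5, 52.9, 35.5, 36.6, -33.2, 2.5, 1], [-18.5, 52.9, 35.5, 36.6, -33.2, 2.5, 1], [-18.5, 52.9, 35.5, 36.6, -33.2, 2.5, 1]],
  ],
  force=10,
)

```text
time_s: 0.52
eef_pos: [0.3062, -0.4069, 0.22]
tool_rot: [2.955, -0.001, 0.778]
ft_force: [1.9, -0.6, 1.2]
opening: 0.064
grasp_force: 0.0
```

```bash
python3 -c "
from h import *
go(ring(),-19,35,110,20)"
```

```text
t 0.5167 turn [-8.5 24.5 16.4] shift cm [ 11.64 -25.69   5.91] F [ 1.9 -0.6  1.2] q [ 1.28  0.1  -0.18  2.16 -0.67  0.67  0.03] goal [ 0.442 -0.153  0.205] now [ 0.306 -0.407  0.22 ]
```

Request:
carry_out(
  plan=[
    [[-8.5, 24.5, 16.4, 11.6, -25.7, 5.9, 1], [-8.5, 24.5, 16.4, 11.6, -25.7, 5.9, 1], [-8.5, 24.5, 16.4, 11.6, -25.7, 5.9, 1], [-8.5, 24.5, 16.4, 11.6, -25.7, 5.9, 1], [-8.5, 24.5, 16.4, 11.6, -25.7, 5.9, 1]],
  ],
)

```text
time_s: 0.93
eef_pos: [0.3385, -0.3555, 0.2251]
tool_rot: [2.826, -0.123, 0.974]
ft_force: [0.5, 0.3, -0.5]
opening: 0.0306
grasp_force: 0.0
```

```bash
python3 -c "
from h import *
go(ring(),-19,35,110,20)"
```

```text
t 0.9333 turn [-4.  15.8 12.8] shift cm [  6.33 -21.46   4.49] F [ 0.5  0.3 -0.5] q [ 0.95 -0.    0.07  2.34 -1.05  0.51  0.23] goal [ 0.442 -0.153  0.205] now [ 0.339 -0.356  0.225]
```

Request:
carry_out(
  plan=[
    [[-4, 15.8, 12.8, 6.3, -21.5, 4.5, 1], [-4, 15.8, 12.8, 6.3, -21.5, 4.5, 1], [-4, 15.8, 12.8, 6.3, -21.5, 4.5, 1], [-4, 15.8, 12.8, 6.3, -21.5, 4.5, 1], [-4, 15.8, 12.8, 6.3, -21.5, 4.5, 1]],
  ],
)

```text
time_s: 1.35
eef_pos: [0.3514, -0.3439, 0.2479]
tool_rot: [2.72, -0.143, 1.039]
ft_force: [0.4, 0.2, 0.5]
opening: 0.0008
grasp_force: 0.0
```

```bash
python3 -c "
from h import *
go(ring(),-19,35,110,20)"
```

```text
t 1.35 turn [-0.2 11.5 13.5] shift cm [  3.7  -20.78   4.35] F [0.4 0.2 0.5] q [ 0.4  -0.11  0.53  2.41 -1.12  0.37  0.25] goal [ 0.442 -0.153  0.205] now [ 0.351 -0.344  0.248]
```

```bash
python3 -c "
from h import *
go(ring(),-19,45,65,20);go(ring(),-19,40,65,20)"
```

```text
t 1.35 turn [ 1.   1.5 13.5] shift cm [  5.64 -20.4    8.29] F [0.4 0.2 0.5] q [ 0.4  -0.11  0.53  2.41 -1.12  0.37  0.25] goal [ 0.482 -0.167  0.19 ] now [ 0.351 -0.344  0.248]
t 1.35 turn [ 0.4  6.5 13.5] shift cm [  5.1  -20.53   8.5 ] F [0.4 0.2 0.5] q [ 0.4  -0.11  0.53  2.41 -1.12  0.37  0.25] goal [ 0.479 -0.166  0.184] now [ 0.351 -0.344  0.248]
```

Request:
carry_out(
  plan=[
    [[1, 1.5, 13.5, 5.6, -20.4, 8.3, 1], [1, 1.5, 13.5, 5.6, -20.4, 8.3, 1], [1, 1.5, 13.5, 5.6, -20.4, 8.3, 1], [1, 1.5, 13.5, 5.6, -20.4, 8.3, 1], [1, 1.5, 13.5, 5.6, -20.4, 8.3, 1]],
  ],
)

```text
time_s: 1.77
eef_pos: [0.4085, -0.2646, 0.239]
tool_rot: [2.778, -0.453, 1.133]
ft_force: [0.3, -0.9, 0.2]
opening: 0.0005
grasp_force: 0.0
```

```bash
python3 -c "
from h import *
go(ring(),-19,45,65,20)"
```

```text
t 1.7667 turn [-1.1  0.8  0. ] shift cm [ -0.74 -11.5    6.35] F [ 0.3 -0.9  0.2] q [ 0.15 -0.14  0.49  2.46 -1.19  0.19 -0.12] goal [ 0.482 -0.167  0.19 ] now [ 0.408 -0.265  0.239]
```

Request:
carry_out(
  plan=[
    [[-1, 1, 0, -0.7, -11.5, 6.3, 1], [-1, 1, 0, -0.7, -11.5, 6.3, 1], [-1, 1, 0, -0.7, -11.5, 6.3, 1], [-1, 1, 0, -0.7, -11.5, 6.3, 1], [-1, 1, 0, -0.7, -11.5, 6.3, 1]],
  ],
)

```text
time_s: 2.18
eef_pos: [0.4241, -0.2473, 0.2514]
tool_rot: [2.752, -0.458, 1.123]
ft_force: [-0.5, -0.5, -1.1]
opening: 0.0003
grasp_force: 0.0
```

```bash
python3 -c "
from h import *
go(ring(),-19,45,65,20)"
```

```text
t 2.1833 turn [0.5 0.5 0.3] shift cm [-2.25 -9.54  6.3 ] F [-0.5 -0.5 -1.1] q [ 0.72 -0.13 -0.15  2.44 -1.19  0.19 -0.22] goal [ 0.482 -0.167  0.19 ] now [ 0.424 -0.247  0.251]
```

```bash
python3 -c "
from h import *
go(np.array([.45,-.2,.32]),62,90,0,0)"
```

```text
t 2.1833 turn [ 31.8 -36.3 -76.5] shift cm [ 5.48 -5.26 -4.3 ] F [-0.5 -0.5 -1.1] q [ 0.72 -0.13 -0.15  2.44 -1.19  0.19 -0.22] goal [ 0.45 -0.2   0.32] now [ 0.424 -0.247  0.251]
```

Request:
carry_out(
  plan=[
    [[31.8, -36.3, -76.5, 5.5, -5.3, -4.3, 1], [31.8, -36.3, -76.5, 5.5, -5.3, -4.3, 1], [31.8, -36.3, -76.5, 5.5, -5.3, -4.3, 1], [31.8, -36.3, -76.5, 5.5, -5.3, -4.3, 1], [31.8, -36.3, -76.5, 5.5, -5.3, -4.3, 1]],
  ],
)

```text
time_s: 2.6
eef_pos: [0.4502, -0.1999, 0.3229]
tool_rot: [2.921, 0.183, 0.883]
ft_force: [-0.1, -0.1, 0.1]
opening: 0.0005
grasp_force: 0.0
```

```bash
python3 -c "
from h import *
go(np.array([.45,-.2,.32]),62,90,0,0)"
```

```text
t 2.6 turn [ 22.3 -27.2 -53.2] shift cm [-0.17 -0.02  0.23] F [-0.1 -0.1  0.1] q [ 0.85 -0.18 -0.31  2.19 -0.51  0.63 -0.57] goal [ 0.45 -0.2   0.32] now [ 0.45  -0.2    0.323]
```

Request:
carry_out(
  plan=[
    [[22.3, -27.2, -53.2, 0, 0, 0, 1], [22.3, -27.2, -53.2, 0, 0, 0, 1], [22.3, -27.2, -53.2, 0, 0, 0, 1], [22.3, -27.2, -53.2, 0, 0, 0, 1], [22.3, -27.2, -53.2, 0, 0, 0, 1]],
  ],
)

```text
time_s: 3.02
eef_pos: [0.4498, -0.2006, 0.3202]
tool_rot: [2.907, 1.015, 0.408]
ft_force: [-0.4, -0.2, 0.3]
opening: 0.0005
grasp_force: 0.0
```

```bash
python3 -c "
from h import *
go(np.array([.45,-.2,.32]),62,90,0,0)"
```

```text
t 3.0167 turn [  9.6 -12.  -23.4] shift cm [ 0.05 -0.04  0.03] F [-0.4 -0.2  0.3] q [ 0.8  -0.01 -0.34  1.96 -0.2   0.99 -0.35] goal [ 0.45 -0.2   0.32] now [ 0.45  -0.201  0.32 ]
```

```bash
sed -i 's/R=np.c_\[np.cross(y,z),y,z\];p=C-R@\[b\/1e3,0,a\/1e3\]/R=np.c_[-y,np.cross(y,z),z];p=C-R@[0,b\/1e3,a\/1e3]/' h.py; python3 -c "
from h import *
go(ring(),-19,45,85,25)
go(ring(),-19,45,100,25)"
```

```text
t 3.0167 turn [-33.1   2.  -34.6] shift cm [ 0.76 -3.6  12.16] F [-0.4 -0.2  0.3] q [ 0.8  -0.01 -0.34  1.96 -0.2   0.99 -0.35] goal [ 0.465 -0.161  0.2  ] now [ 0.45  -0.201  0.32 ]
t 3.0167 turn [-33.1   2.  -34.6] shift cm [ 0.47 -4.36 10.9 ] F [-0.4 -0.2  0.3] q [ 0.8  -0.01 -0.34  1.96 -0.2   0.99 -0.35] goal [ 0.455 -0.158  0.211] now [ 0.45  -0.201  0.32 ]
```

Request:
carry_out(
  plan=[
    [[-33.1, 2, -34.6, 0.8, -3.6, 12.2, 1], [-33.1, 2, -34.6, 0.8, -3.6, 12.2, 1], [-33.1, 2, -34.6, 0.8, -3.6, 12.2, 1], [-33.1, 2, -34.6, 0.8, -3.6, 12.2, 1], [-33.1, 2, -34.6, 0.8, -3.6, 12.2, 1]],
  ],
)

```text
time_s: 3.43
eef_pos: [0.4636, -0.1569, 0.1986]
tool_rot: [2.291, 1.326, 0.535]
ft_force: [12.4, -0.8, 7.8]
opening: 0.0008
grasp_force: 0.0
```

```bash
python3 -c "
from h import *
go(ring(),-19,45,85,25)"
```

```text
t 3.4333 turn [-11.1   0.8 -11. ] shift cm [-0.29  0.39 -0.  ] F [12.4 -0.8  7.8] q [ 0.64 -0.01 -0.4   2.38  0.23  0.19 -0.5 ] goal [ 0.465 -0.161  0.2  ] now [ 0.464 -0.157  0.199]
```

Request:
carry_out(
  plan=[
    [[-11, 1, -11, -0.3, 0.4, 0, 1], [-11, 1, -11, -0.3, 0.4, 0, 1], [-11, 1, -11, -0.3, 0.4, 0, 1]],
  ],
)

```text
time_s: 3.68
eef_pos: [0.4623, -0.1692, 0.2095]
tool_rot: [2.236, 1.32, 0.509]
ft_force: [0.1, -0.7, 0.6]
opening: 0.001
grasp_force: 0.0
```

```bash
python3 - <<'E'
from h import *
go(ring(),-19,45,85,25)
z=Ro.from_rotvec(robot.sense()["tool_rot"]).as_matrix();print(z)
c=read_camera("scene");cv2.imwrite("pics/s2.png",cv2.resize(c["color"][100:300,140:400,::-1],None,fx=3,fy=3))
E
```

```text
t 3.6833 turn [-9.   2.6 -9.1] shift cm [ 0.77 -0.67  0.7 ] F [ 0.1 -0.7  0.6] q [ 0.31 -0.04 -0.07  2.4   0.49  0.19 -0.72] goal [ 0.465 -0.161  0.2  ] now [ 0.462 -0.169  0.209]
[[ 0.46279856  0.70058293  0.54313999]
 [ 0.88381162 -0.41201833 -0.22162562]
 [ 0.0685165   0.58260145 -0.80986483]]
```

View pics/s2.png

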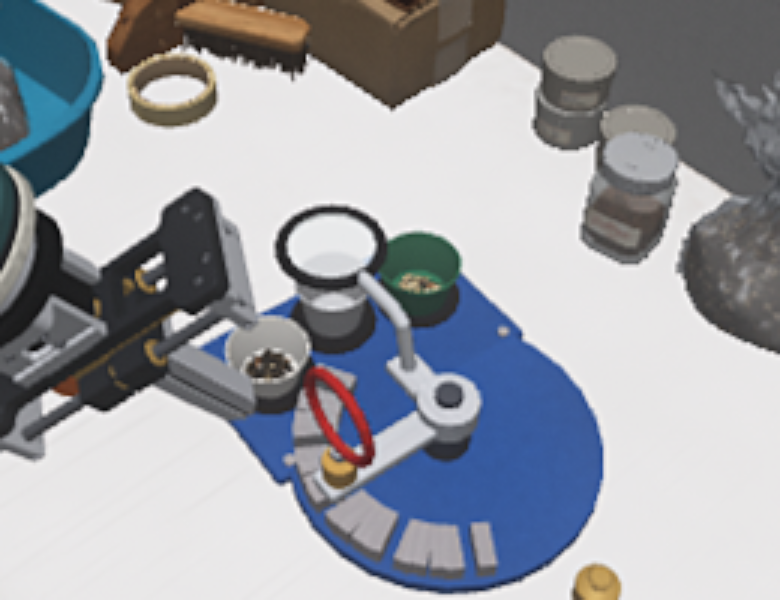

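The view shows the shut fingers at (250,400), in front of the ring at (340,415), with everything else undisturbed. I'll roll the tool so the thin 16 mm side stands upright in the ring.

Request:
carry_out(
  plan=[
    [[0, 0, 35, 0, 0, 0, 1], [0, 0, 35, 0, 0, 0, 1], [0, 0, 35, 0, 0, 0, 1], [0, 0, 35, 0, 0, 0, 1], [0, 0, 35, 0, 0, 0, 1]],
  ],
)

```text
time_s: 4.15
eef_pos: [0.4627, -0.1688, 0.2095]
tool_rot: [2.626, 0.599, 0.715]
ft_force: [-0.5, -0.1, 0.0]
opening: 0.0
grasp_force: 0.0
```

```bash
sed -i 's/R=np.c_\[-y,np.cross(y,z),z\];p=C-R@\[0,b\/1e3,a\/1e3\]/R=np.c_[np.cross(y,z),y,z];p=C-R@[b\/1e3,0,a\/1e3]/' h.py; python3 -c "
from h import *
go(ring(),-19,53,70,22)"
```

```text
t 4.15 turn [ 1.3  1.8 45.3] shift cm [1.25 0.06 1.73] F [-0.5 -0.1  0. ] q [ 0.32 -0.04 -0.09  2.4   0.48  0.19 -1.33] goal [ 0.482 -0.167  0.201] now [ 0.463 -0.169  0.209]
```

Request:
carry_out(
  plan=[
    [[1.3, 1.8, 45, 1.2, 0, 1.7, 1], [1.3, 1.8, 45, 1.2, 0, 1.7, 1], [1.3, 1.8, 45, 1.2, 0, 1.7, 1], [1.3, 1.8, 45, 1.2, 0, 1.7, 1], [1.3, 1.8, 45, 1.2, 0, 1.7, 1]],
  ],
)

```text
time_s: 4.57
eef_pos: [0.4825, -0.1644, 0.2064]
tool_rot: [2.831, -0.194, 0.867]
ft_force: [-0.5, 0.1, -0.1]
opening: 0.0006
grasp_force: 0.0
```

```bash
python3 -c "
from h import *
go(ring(),-19,50,40,22)"
```

```text
t 4.5667 turn [ 0.5  4.7 11.5] shift cm [-0.45  0.12  3.62] F [-0.5  0.1 -0.1] q [ 0.47  0.   -0.26  2.35  0.45  0.19 -1.91] goal [ 0.498 -0.173  0.175] now [ 0.483 -0.164  0.206]
```

Request:
carry_out(
  plan=[
    [[0.5, 4.7, 11.5, -0.3, 0.1, 3.6, 1], [0.5, 4.7, 11.5, -0.3, 0.1, 3.6, 1], [0.5, 4.7, 11.5, -0.3, 0.1, 3.6, 1], [0.5, 4.7, 11.5, -0.3, 0.1, 3.6, 1]],
  ],
)

```text
time_s: 4.9
eef_pos: [0.4886, -0.175, 0.1831]
tool_rot: [2.822, -0.306, 0.872]
ft_force: [0.1, 0.2, -0.6]
opening: 0.0006
grasp_force: 0.0
```

```bash
python3 - <<'E'
from h import *
go(ring(),-19,50,40,19)
go(ring(),-19,50,10,19)
go(ring(),-19,53,10,19)
print(Ro.from_rotvec(robot.sense()["tool_rot"]).as_matrix()[:,2])
c=read_camera("scene");cv2.imwrite("pics/s3.png",cv2.resize(c["color"][180:280,180:310,::-1],None,fx=5,fy=5))
E
```

```text
t 4.9 turn [1.8 4.7 7.4] shift cm [ 0.55 -0.52  1.14] F [ 0.1  0.2 -0.6] q [ 0.92  0.1  -0.71  2.35  1.01  0.19 -2.51] goal [ 0.5   -0.173  0.176] now [ 0.489 -0.175  0.183]
t 4.9 turn [1.8 4.7 7.4] shift cm [ 0.8  -0.59  4.13] F [ 0.1  0.2 -0.6] q [ 0.92  0.1  -0.71  2.35  1.01  0.19 -2.51] goal [ 0.519 -0.18   0.153] now [ 0.489 -0.175  0.183]
t 4.9 turn [1.9 1.7 7.3] shift cm [ 0.85 -0.58  4.03] F [ 0.1  0.2 -0.6] q [ 0.92  0.1  -0.71  2.35  1.01  0.19 -2.51] goal [ 0.518 -0.18   0.155] now [ 0.489 -0.175  0.183]
[ 0.53630109 -0.22251601 -0.81416691]
```

View pics/s3.png

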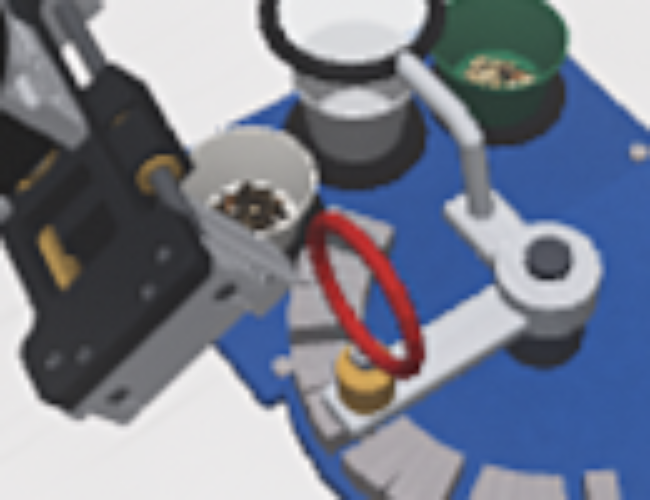

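The shut fingertips (285,275) stand just in front of the ring's hole (365,290). q6 is on its limit, so I'll ease the tilt to 56°.

```bash
python3 - <<'E'
from h import *
go(ring(),-22,57,38,19)
E
```

```text
t 4.95 turn [ 0.5 -2.5  9.4] shift cm [ 1.06 -0.74  1.06] F [-1.2 -0.7 -0.4] q [ 0.93  0.1  -0.72  2.35  1.02  0.19 -2.52] goal [ 0.505 -0.173  0.18 ] now [ 0.488 -0.176  0.183]
```

Request:
carry_out(
  plan=[
    [[0.5, -2.5, 0, 1.1, -0.7, 1, 1], [0.5, -2.5, 0, 1.1, -0.7, 1, 1], [0.5, -2.5, 0, 1.1, -0.7, 1, 1]],
  ],
)

```text
time_s: 5.2
eef_pos: [0.5047, -0.1725, 0.1808]
tool_rot: [2.853, -0.308, 0.814]
ft_force: [-0.3, -0.4, -0.7]
opening: 0.0006
grasp_force: 0.0
```

```bash
python3 - <<'E'
from h import *
go(ring(),-22,57,38,19)
E
```

```text
t 5.2 turn [0.2 0.1 9.8] shift cm [-0.08  0.02  0.1 ] F [-0.3 -0.4 -0.7] q [ 0.93  0.15 -0.75  2.29  0.87  0.26 -2.37] goal [ 0.505 -0.173  0.18 ] now [ 0.505 -0.172  0.181]
```

Request:
carry_out(
  plan=[
    [[0, 0, 0, 0, 0, 1.2, 1], [0, 0, 0, 0, 0, 2.4, 1], [0, 0, 0, 0, 0, 3.6, 1], [0, 0, 0, 0, 0, 3.6, 1]],
  ],
)

```text
time_s: 5.53
eef_pos: [0.5221, -0.1794, 0.1491]
tool_rot: [2.853, -0.305, 0.811]
ft_force: [-0.6, -0.3, -0.1]
opening: 0.0004
grasp_force: 0.0
```

```bash
python3 - <<'E'
from h import *
go(ring(),-22,57,3,12)
c=read_camera("scene");cv2.imwrite("pics/s4.png",cv2.resize(c["color"][180:280,200:330,::-1],None,fx=5,fy=5))
R=Ro.from_rotvec(robot.sense()["tool_rot"]);print("world up 1cm:",R.inv().apply([0,0,1]).round(2))
E
```

```text
t 5.5333 turn [0.3 0.2 9.9] shift cm [ 0.77  0.18 -0.08] F [-0.6 -0.3 -0.1] q [ 0.77  0.24 -0.6   2.27  1.2   0.24 -2.68] goal [ 0.528 -0.182  0.154] now [ 0.522 -0.179  0.149]
world up 1cm: [ 0.53  0.1  -0.84]
```

View pics/s4.png

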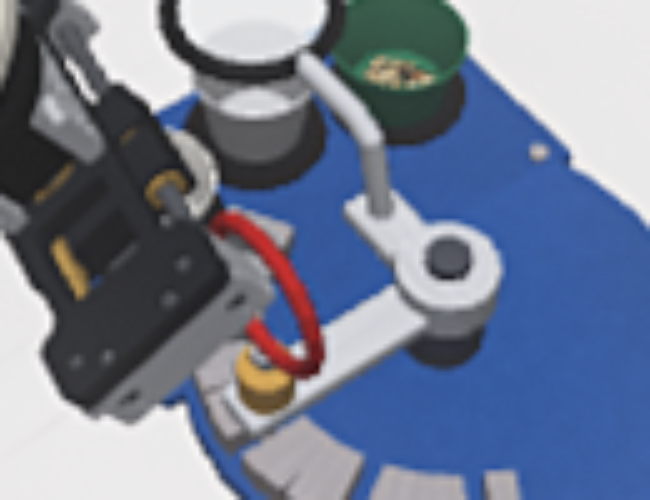

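The fingertips (270,290) are inside the ring. q7 is near its limit, though, so I'll back out and take the equivalent half-turned grasp before lifting.

Request:
carry_out(
  plan=[
    [[0, 0, 0, 0, 0, -1.2, 1], [0, 0, 0, 0, 0, -2.6, 1], [0, 0, 0, 0, 0, -4, 1], [0, 0, 0, 0, 0, -4, 1]],
  ],
)

```text
time_s: 5.92
eef_pos: [0.5017, -0.1709, 0.1862]
tool_rot: [2.85, -0.305, 0.816]
ft_force: [0.2, 0.5, 1.0]
opening: 0.0005
grasp_force: 0.0
```

Request:
carry_out(
  plan=[
    [[0, 0, -7, 0, 0, 0, 1], [0, 0, -14, 0, 0, 0, 1], [0, 0, -21, 0, 0, 0, 1], [0, 0, -28, 0, 0, 0, 1], [0, 0, -35, 0, 0, 0, 1]],
  ],
)

```text
time_s: 6.33
eef_pos: [0.5021, -0.1715, 0.1842]
tool_rot: [2.685, 0.548, 0.671]
ft_force: [0.5, -0.4, -0.2]
opening: 0.0004
grasp_force: 0.0
```

Request:
carry_out(
  plan=[
    [[0, 0, -7, 0, 0, 0, 1], [0, 0, -14, 0, 0, 0, 1], [0, 0, -21, 0, 0, 0, 1], [0, 0, -28, 0, 0, 0, 1], [0, 0, -35, 0, 0, 0, 1]],
  ],
)

```text
time_s: 6.75
eef_pos: [0.5022, -0.1714, 0.1842]
tool_rot: [2.315, 1.286, 0.486]
ft_force: [-0.4, 0.4, 0.2]
opening: 0.0007
grasp_force: 0.0
```

Request:
carry_out(
  plan=[
    [[0, 0, -7, 0, 0, 0, 1], [0, 0, -14, 0, 0, 0, 1], [0, 0, -21, 0, 0, 0, 1], [0, 0, -28, 0, 0, 0, 1], [0, 0, -35, 0, 0, 0, 1]],
  ],
)

```text
time_s: 7.17
eef_pos: [0.5021, -0.1714, 0.1841]
tool_rot: [1.782, 1.881, 0.273]
ft_force: [0.2, 0.1, 0.7]
opening: 0.0003
grasp_force: 0.0
```

Request:
carry_out(
  plan=[
    [[0, 0, -7, 0, 0, 0, 1], [0, 0, -14, 0, 0, 0, 1], [0, 0, -21, 0, 0, 0, 1], [0, 0, -28, 0, 0, 0, 1], [0, 0, -35, 0, 0, 0, 1]],
  ],
)

```text
time_s: 7.58
eef_pos: [0.5021, -0.1714, 0.1841]
tool_rot: [1.123, 2.308, 0.045]
ft_force: [-0.4, 0.4, -0.6]
opening: 0.0009
grasp_force: 0.0
```

```bash
sed -i 's/R=np.c_\[np.cross(y,z),y,z\];p=C-R@\[b\/1e3,0,a\/1e3\]/R=np.c_[-np.cross(y,z),-y,z];p=C-R@[-b\/1e3,0,a\/1e3]/' h.py; python3 -c "
from h import *
go(ring(),-22,57,38,19)"
```

```text
t 7.5833 turn [ -0.3   0.  -29.8] shift cm [ 0.   -0.04  0.53] F [-0.4  0.4 -0.6] q [ 1.34  0.25 -1.21  2.28  1.1   0.38 -0.1 ] goal [ 0.505 -0.173  0.18 ] now [ 0.502 -0.171  0.184]
```

Request:
carry_out(
  plan=[
    [[0, 0, -7, 0, 0, 0, 1], [0, 0, -14, 0, 0, 0, 1], [0, 0, -21, 0, 0, 0, 1], [0, 0, -28, 0, 0, 0.2, 1], [0, 0, -30, 0, 0, 0.5, 1]],
  ],
)

```text
time_s: 8.0
eef_pos: [0.5046, -0.1726, 0.1799]
tool_rot: [0.487, 2.527, -0.155]
ft_force: [-0.1, -0.4, -0.5]
opening: 0.0006
grasp_force: 0.0
```

Request:
carry_out(
  plan=[
    [[0, 0, 0, 0, 0, 1.2, 1], [0, 0, 0, 0, 0, 2.4, 1], [0, 0, 0, 0, 0, 3.6, 1], [0, 0, 0, 0, 0, 3.6, 1]],
  ],
)

```text
time_s: 8.33
eef_pos: [0.523, -0.1799, 0.1483]
tool_rot: [0.497, 2.527, -0.15]
ft_force: [-0.9, 0.2, -0.6]
opening: 0.0005
grasp_force: 0.0
```

```bash
python3 -c "
from h import *
go(ring(),-22,57,3,8);go(ring(0,.01),-22,57,3,8)
R=Ro.from_rotvec(robot.sense()['tool_rot']);print('world up 1cm:',R.inv().apply([0,0,1]).round(2))"
```

```text
t 8.3333 turn [-0.3 -0.1 -0.2] shift cm [-1.14 -0.03 -0.2 ] F [-0.9  0.2 -0.6] q [ 1.18  0.38 -1.07  2.26  1.39  0.42  0.17] goal [ 0.531 -0.183  0.156] now [ 0.523 -0.18   0.148]
t 8.3333 turn [-0.3 -0.1 -0.2] shift cm [-1.69 -0.03 -1.04] F [-0.9  0.2 -0.6] q [ 1.18  0.38 -1.07  2.26  1.39  0.42  0.17] goal [ 0.531 -0.183  0.166] now [ 0.523 -0.18   0.148]
world up 1cm: [-0.54 -0.   -0.84]
```

```bash
python3 -c "
from h import *
go(ring(),-22,45,6,14)"
```

```text
t 8.3333 turn [ -0.3 -12.1  -0.1] shift cm [-0.45 -0.03 -0.19] F [-0.9  0.2 -0.6] q [ 1.18  0.38 -1.07  2.26  1.39  0.42  0.17] goal [ 0.525 -0.181  0.152] now [ 0.523 -0.18   0.148]
```

Request:
carry_out(
  plan=[
    [[0, -4, 0, -0.1, 0, 0, 1], [0, -8, 0, -0.3, 0, -0.1, 1], [0, -12, 0, -0.4, 0, -0.2, 1], [0, -12, 0, -0.4, 0, -0.2, 1]],
  ],
)

```text
time_s: 8.67
eef_pos: [0.5241, -0.1819, 0.1535]
tool_rot: [0.458, 2.332, -0.198]
ft_force: [-0.9, -3.1, -2.9]
opening: 0.0004
grasp_force: 1.7
```

```bash
python3 -c "
from h import *
go(ring(),-22,45,6,8);go(ring(0,.022),-22,45,6,8)
R=Ro.from_rotvec(robot.sense()['tool_rot']);print('world up 1cm:',R.inv().apply([0,0,1]).round(2))"
```

```text
t 8.6667 turn [-0.6 -0.7  0. ] shift cm [-0.58  0.11  0.13] F [-0.9 -3.1 -2.9] q [ 1.19  0.4  -1.09  2.38  2.09  0.51 -0.5 ] goal [ 0.529 -0.183  0.157] now [ 0.524 -0.182  0.153]
t 8.6667 turn [-0.6 -0.7  0. ] shift cm [-2.12  0.1  -1.44] F [-0.9 -3.1 -2.9] q [ 1.19  0.4  -1.09  2.38  2.09  0.51 -0.5 ] goal [ 0.529 -0.183  0.179] now [ 0.524 -0.182  0.153]
world up 1cm: [-0.7  -0.01 -0.72]
```

Request:
carry_out(
  plan=[
    [[0, 0, 0, 0, -0.2, 0, 1], [0, 0, 0, -0.4, -0.2, -0.4, 1], [0, 0, 0, -0.8, -0.2, -0.8, 1], [0, 0, 0, -1.2, -0.2, -1.2, 1], [0, 0, 0, -1.6, -0.2, -1.6, 1]],
  ],
)

```text
time_s: 9.08
eef_pos: [0.5228, -0.1841, 0.1752]
tool_rot: [0.463, 2.338, -0.196]
ft_force: [-7.8, 0.8, -7.6]
opening: 0.0002
grasp_force: 5.3
```

```bash
python3 - <<'E'
from h import *
go(ring(0,.022),-22,45,6,8)
c=read_camera("scene");im=c["color"]
h=cv2.cvtColor(im,cv2.COLOR_RGB2HSV);m=((h[...,0]<6)|(h[...,0]>174))&(h[...,1]>150)&(h[...,2]>70)
p=np.array([P(c,u,v) for v,u in np.argwhere(m) if 200<u<290 and 180<v<280]);p=p[(p[:,0]<.6)&(p[:,0]>.5)&(p[:,2]>.07)]
print(len(p),p.min(0),p.max(0))
cv2.imwrite("pics/s5.png",cv2.resize(im[160:280,200:330,::-1],None,fx=4,fy=4))
E
```

```text
t 9.0833 turn [-0.7 -1.  -0.1] shift cm [-0.63  0.37  0.14] F [-7.8  0.8 -7.6] q [ 1.21  0.31 -1.09  2.37  1.99  0.41 -0.44] goal [ 0.529 -0.183  0.179] now [ 0.523 -0.184  0.175]
172 [ 0.53073766 -0.21976816  0.11488048] [ 0.54106942 -0.15751317  0.18784629]
```

View pics/s5.png

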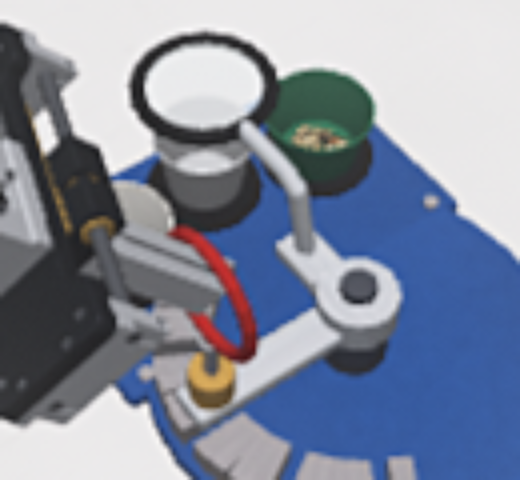

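The fingers hold the ring from below with the pin rod visible at (212,360). The ring is about 19 mm up and the lens is still over the middle pad. Now the swing.

```bash
cat >> h.py <<'E'
def swing(cur,tgts,lift,k=.4,off=None,dz=0):
    s=robot.sense();R0=Ro.from_rotvec(s["tool_rot"]);p0=s["eef_pos"]
    off=R0.inv().apply(ring(cur,lift)-p0);print("off",off.round(4),"F",s["ft_force"].round(1),"q",s["joints"].round(2))
    for t in tgts:
        R1=Ro.from_euler('z',k*(t-cur),degrees=True)*R0;p=ring(t,lift)-R1.apply(off)+[0,0,dz]
        print(t,(R0.inv()*R1).as_rotvec(degrees=True).round(1),(R0.inv().apply(p-p0)*100).round(2))
E
python3 -c "
from h import *
swing(0,[-3,-6,-9,-12,-15],.0195)"
```

```text
off [-0.0119  0.0037  0.0095] F [-8.8  3.2 -6. ] q [ 1.21  0.3  -1.09  2.37  1.99  0.41 -0.43]
-3 [0.8 0.  0.9] [ 0.11  0.53 -0.12]
-6 [1.7 0.  1.7] [ 0.21  1.07 -0.21]
-9 [2.5 0.  2.6] [ 0.29  1.62 -0.29]
-12 [3.3 0.  3.5] [ 0.34  2.17 -0.35]
-15 [4.2 0.  4.3] [ 0.38  2.73 -0.39]
```

Request:
carry_out(
  plan=[
    [[0.8, 0, 0.9, 0.1, 0.5, -0.1, 1], [1.7, 0, 1.7, 0.2, 1.1, -0.2, 1], [2.5, 0, 2.6, 0.3, 1.6, -0.3, 1], [3.3, 0, 3.5, 0.3, 2.2, -0.3, 1], [4.2, 0, 4.3, 0.4, 2.7, -0.4, 1]],
  ],
)

```text
time_s: 9.55
eef_pos: [0.5279, -0.1569, 0.1749]
tool_rot: [0.587, 2.315, -0.248]
ft_force: [-2.6, -1.0, -8.2]
opening: 0.0005
grasp_force: 2.8
```

```bash
cat >> h.py <<'E'
def look(name=None):
    c=read_camera("top");im=c["color"]
    h=cv2.cvtColor(im,cv2.COLOR_RGB2HSV);m=((h[...,0]<6)|(h[...,0]>174))&(h[...,1]>150)&(h[...,2]>70)
    p=np.array([P(c,u,v) for v,u in np.argwhere(m) if 240<u<340 and 160<v<240])
    p=p[(p[:,2]>.07)&(p[:,2]<.21)]
    print("red",len(p),p.min(0).round(3),p.max(0).round(3),"mean",p.mean(0).round(3))
    # lens rim: dark pixels at height ~.1, left of pivot
    d=im.max(2)<45; q=np.array([P(c,u,v) for v,u in np.argwhere(d) if 200<u<300 and 110<v<200])
    q=q[(q[:,2]>.085)&(q[:,2]<.125)];
    if len(q)>10:
        A=np.c_[q[:,:2],np.ones(len(q))];x=np.linalg.lstsq(A,(q[:,:2]**2).sum(1),rcond=None)[0][:2]/2
        v=x-PIV[:2];print("lens",x.round(4),len(q),"angle from +y",(np.degrees(np.arctan2(v[1],v[0]))-90).round(2),"r",np.hypot(*v).round(4))
    if name: cv2.imwrite(name,cv2.resize(im[110:240,190:360,::-1],None,fx=4,fy=4))
E
python3 -c "
from h import *
look()
swing(-15,[-18,-21,-24,-27,-30],.0195)"
```

```text
red 75 [ 0.531 -0.193  0.08 ] [ 0.555 -0.126  0.185] mean [ 0.544 -0.16   0.175]
lens [ 0.6851 -0.0502] 22 angle from +y -18.03 r 0.1502
off [-0.013   0.0026  0.0093] F [-6.3  2.5 -6. ] q [ 1.06  0.32 -1.09  2.36  1.82  0.58 -0.46]
-18 [0.8 0.  0.9] [ 0.06  0.55 -0.06]
-21 [1.7 0.  1.7] [ 0.09  1.11 -0.1 ]
-24 [2.5 0.  2.6] [ 0.11  1.67 -0.12]
-27 [3.3 0.  3.5] [ 0.1   2.23 -0.12]
-30 [4.2 0.  4.3] [ 0.08  2.78 -0.1 ]
```

Request:
carry_out(
  plan=[
    [[0.8, 0, 0.9, 0.1, 0.6, -0.1, 1], [1.7, 0, 1.7, 0.1, 1.1, -0.1, 1], [2.5, 0, 2.6, 0.1, 1.7, -0.1, 1], [3.3, 0, 3.5, 0.1, 2.2, -0.1, 1], [4.2, 0, 4.3, 0.1, 2.8, -0.1, 1]],
  ],
)

```text
time_s: 10.02
eef_pos: [0.539, -0.1312, 0.1736]
tool_rot: [0.708, 2.289, -0.297]
ft_force: [-15.7, 5.5, -6.9]
opening: 0.0007
grasp_force: 6.9
```

```bash
python3 -c "
from h import *
look()
T=np.load('pics/top.npy',allow_pickle=True).item()
import h;h.read_camera=lambda n:T
look();print(ring(-30))
swing(-30,[-31,-32],.0195)"
```

```text
red 71 [ 0.536 -0.167  0.112] [ 0.573 -0.108  0.183] mean [ 0.555 -0.138  0.171]
lens [ 0.7182 -0.0684] 17 angle from +y -32.56 r 0.1478
red 70 [ 0.534 -0.219  0.082] [ 0.543 -0.152  0.168] mean [ 0.539 -0.185  0.158]
lens [ 0.6495 -0.0429] 64 angle from +y -4.15 r 0.1505
[ 0.55516086 -0.13732083  0.158     ]
off [-0.0146  0.0024  0.0091] F [-13.4   7.2  -5.9] q [ 0.92  0.38 -1.1   2.32  1.69  0.77 -0.5 ]
-31 [0.3 0.  0.3] [ 0.    0.19 -0.  ]
-32 [0.6 0.  0.6] [-0.    0.37 -0.  ]
```

Request:
carry_out(
  plan=[
    [[0.4, 0, 0.4, 0.1, 0.15, -0.1, 1], [0.4, 0, 0.4, 0.1, 0.27, -0.1, 1], [0.4, 0, 0.4, 0.1, 0.27, -0.1, 1]],
  ],
)

```text
time_s: 10.32
eef_pos: [0.5406, -0.1278, 0.1744]
tool_rot: [0.717, 2.285, -0.3]
ft_force: [-6.8, 3.1, -6.2]
opening: 0.0005
grasp_force: 4.8
```

```bash
python3 -c "
from h import *
look();look()
R=Ro.from_rotvec(robot.sense()['tool_rot']);print('up',R.inv().apply([0,0,1]).round(2),robot.sense()['eef_pos'],robot.sense()['ft_force'])"
```

```text
red 71 [ 0.536 -0.163  0.157] [ 0.578 -0.108  0.184] mean [ 0.557 -0.135  0.174]
lens [ 0.724  -0.0705] 35 angle from +y -34.87 r 0.1493
red 70 [ 0.536 -0.163  0.157] [ 0.578 -0.108  0.185] mean [ 0.557 -0.135  0.175]
lens [ 0.7244 -0.0705] 32 angle from +y -35.0 r 0.1496
up [-0.69 -0.01 -0.72] [ 0.54051595 -0.12795877  0.17444211] [-6.02389168  4.73357937 -6.98425365]
```

Request:
carry_out(
  plan=[
    [[0, 0, 0, 0.3, -0.05, 0.3, 1], [0, 0, 0, 0.6, -0.1, 0.6, 1], [0, 0, 0, 0.9, -0.1, 0.9, 1], [0, 0, 0, 1.2, -0.1, 1.2, 1], [0, 0, 0, 1.5, -0.1, 1.5, 1]],
  ],
)

```text
time_s: 10.83
eef_pos: [0.5407, -0.1295, 0.1541]
tool_rot: [0.717, 2.282, -0.302]
ft_force: [0.4, -0.8, 0.1]
opening: 0.0003
grasp_force: 0.0
```

```bash
python3 -c "
from h import *
look()
R=Ro.from_rotvec(robot.sense()['tool_rot']);s=robot.sense();print('up',R.inv().apply([0,0,1]).round(2),s['ft_force'],R.inv().apply((ring(-30)-s['eef_pos'])*1000),s['joints'].round(2))"
```

```text
red 69 [ 0.536 -0.166  0.107] [ 0.576 -0.108  0.168] mean [ 0.556 -0.137  0.158]
lens [ 0.7216 -0.0675] 41 angle from +y -33.48 r 0.1504
up [-0.7  -0.01 -0.72] [-0.70562974 -0.96365259 -1.10255222] [-14.72944172   2.09656248   8.17293913] [ 0.87  0.44 -1.07  2.33  1.77  0.82 -0.58]
```

Pin is down (ring top back at 0.168, no force). I withdraw along the finger axis.

Request:
carry_out(
  plan=[
    [[0, 0, 0, 0.1, 0, -1, 1], [0, 0, 0, 0.2, 0, -2, 1], [0, 0, 0, 0.2, 0, -3, 1], [0, 0, 0, 0.2, 0, -4.5, 1], [0, 0, 0, 0.2, 0, -6, 1]],
  ],
)

```text
time_s: 11.3
eef_pos: [0.5054, -0.1037, 0.196]
tool_rot: [0.717, 2.281, -0.3]
ft_force: [0.1, 0.9, -0.1]
opening: 0.0002
grasp_force: 0.0
```

Request:
carry_out(
  plan=[
    [[0, 0, 0, -1, 0, -2, 1], [0, 0, 0, -3, 0, -4, 1], [0, 0, 0, -5, 0, -6, 1], [0, 0, 0, -5, 0, -6, 1], [0, 0, 0, -5, 0, -6, 1]],
  ],
)

```text
time_s: 11.72
eef_pos: [0.5025, -0.0999, 0.2776]
tool_rot: [0.714, 2.273, -0.302]
ft_force: [0.0, 0.4, 0.5]
opening: 0.0008
grasp_force: 0.0
```

```bash
python3 -c "
from h import *
look('pics/t6.png')
print(robot.sense())"
```

```text
red 69 [ 0.536 -0.166  0.093] [ 0.576 -0.108  0.168] mean [ 0.556 -0.136  0.157]
lens [ 0.7218 -0.0669] 50 angle from +y -33.43 r 0.1511
{'time_s': 11.7667, 'joints': array([ 1.06526622, -0.12443939, -1.14263917,  2.30216518,  0.96812273,
        0.45956947,  0.05702329]), 'dq': array([-0.00497285,  0.07343846, -0.021082  ,  0.03454712,  0.10494104,
        0.03282087, -0.09928063]), 'effort': array([  0.16461276, -15.21308005,   4.74212006, -40.93105316,
        -1.46543428,  -0.98806836,   2.87203789]), 'eef_pos': array([ 0.50172752, -0.10028341,  0.27576126]), 'tool_rot': array([ 0.7148727 ,  2.27549037, -0.30293941]), 'ft_force': array([-0.49231666, -1.01323653, -1.01246986]), 'wrist_torque': array([0.43382649, 0.39969668, 0.00609608]), 'grasp_force': 0.0, 'opening': 0.0003720442715711081}
```

View pics/t6.png

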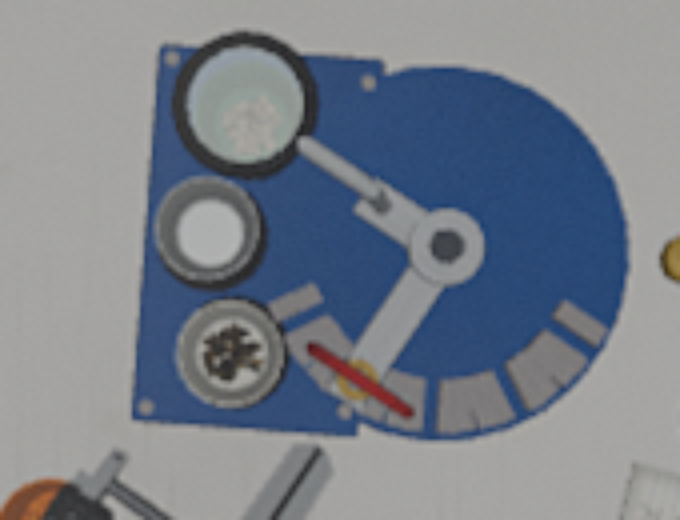

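The lens (246,104) stands over the green cup. The ring (360,380) is back at its home height in the −30° slot, the cups haven't moved, and the fingers (290,480) are clear. I'm handing the job in.

```bash
python3 -c "
from h import *
print(order.finish_job())"
```

```text
the job is handed in; nothing more can be done
None
```

The magnifier is swung one hole round: its lens stands over the green cup, the pin reads fully home in the next slot, the cups stand where they were, the gripper is clear, and the job is handed in at about 12 s; the tin and weight were not re-checked afterwards.

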